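# Slide the battery control unit home under its leaf spring

### The arm

A 6-joint arm with a two-finger parallel gripper is mounted at the origin on the work surface. World frame = base frame: x ahead of the robot, y to its left, z up, the work surface at z = 0. Lengths are in m, angles in rad, forces in N, time in s.
With the tool pointing down it reaches from about 0.375 to 0.9 m from the base axis. Payload 3.1 kg.
Tool frame: the origin (TCP) lies midway between the tips of the shut fingers; the grasp point (between the pads) lies 19 mm behind it (manip.grip_depth is the z of the grasp point in the tool frame, in m); z points along the fingers, y is the line along which they close (so a half turn about z gives the same grasp; the last joint's range is limited). The gripper opens to 85 mm and grips with 20 to 120 N. Pads are 22 mm wide; open, the fingers measure 114 mm over their backs; the gripper's body (76 mm by 85 mm) begins 54 mm behind the grasp point. The pads swing forward as they close: fully open they stand 13 mm farther back than shut.
Start: joints at [-1.482, 0.527, 1.433, -0, 1.181, -0.178], TCP at [0.165, -0.603, 0.192] pointing down, gripper open.
Joint ranges: [-3.08, 3.08], [-0.75, 2.2], [0.22, 2.44], [-1.43, 4.57], [0, 2.65], [-2.85, 2.85]. Speed limits (rad/s): [2.79, 2.79, 3.14, 3.14, 3.14, 3.14].

### API

Orientations are given as a rotation vector (axis times angle).
In Python, from bench import manip gives the robot as it stands.
- The arm moves only by the tool drive_tool, never from a script. Its arguments are lists of equal length, an entry for each row: "gripper": the opening, from 0 (shut) to 1 (fully open); "dp": the shift along the tool's x, y, z in units of 0.04 m (1.0 is 0.04 m), a list of three; "dr": the turn, a rotation vector about the tool's x, y, z in units of 4 degrees (1.0 is 4 degrees), a list of three. In form: {"gripper": [gripper, ...], "dp": [[dx, dy, dz], ...], "dr": [[ax, ay, az], ...]}. A call has 1 to 20 rows; each row shifts and turns the commanded pose from where the row before left it, along the tool's axes as they then stand; what a row does not reach is not made up. A row lasts 1/10 s, in which the tool goes at most 50 mm and 8.59 degrees, less where a joint would pass 70% of its speed; a pose out of reach is approached as far as the arm can. A call with a number of a shift or a turn outside -1 to 1 is refused whole. A call with a gripper value outside its range is refused whole. The fingers move at their own pace and stop on an object; "squeeze" is the grip in N (left out, the last holds). Time passes only in rows, so rows that do not move let the fingers close. It gives the time, the measured TCP pose, the force, the opening and the grip force at its end, in the units of the state.
- manip.get_obs(): the state, without advancing time (a new reading comes with each control period).
- manip.camera(name): name is "side" or "top"; returns a dict with "color" (384x512x3 uint8, red, green, blue), "camera_matrix" (3x3 intrinsics, pixels), "xyz" and "rotation" of the camera in the world. Camera axes: x right, y up, looking along -z (the intrinsics and any distortion apply to the point x, -y, -z); pixel columns grow to the right and rows downward; lengths in m; the calibration is good to about 2 mm. A picture is of the moment at which its call begins. There is no depth.
- manip.sign_off(): hands the job in; it is judged then, once.
Trained networks look in a picture, given as the dict that the camera call returned (one of the last four; its "shot" number tells which), for a name from the list of things; names that differ only in an ending like _2 or _b are one class to them, and where a whole thing is asked for, a point or a joint stands for the part that bears it (a point fixed in the world has none). Each returns a list of dicts, best first, with "score" (0 to 1); they miss things now and then, are a little off and sometimes report something else, mostly with a low value. They report only what shows in the picture. A call takes as long as a camera call. They do not tell look-alikes from the thing itself.
- manip.boxes_of(picture, target): "xyz" ([x, y, z] in m, in world coordinates, good to about 4 mm: the middle of the surface that is visible of it).
The state is a dict: "time_s": time; "joint_positions": joint angles; "joint_vel": joint speeds; "effort": joint torques, N m; "ee_pos": TCP position; "ee_rot": TCP orientation; "force": force on the tool from outside, world axes, zero at the start; "moment": the same for the moment, N m; "gripper_width": finger opening in m; "grasp_force": force on a finger pad.
Only numpy, scipy, OpenCV 4.12 (cv2) and the standard library are available. Lean on these libraries where they do the work, as an engineer would, in place of code of your own. Each camera call takes 0.05 s, during which the arm holds its last target. There are 200 camera calls.

### The job

On the open battery pack, seat the control unit in its bay, working with the fingertips on its top. First press it hard down against the sprung plate it rides on until it is right down, before its nose reaches the leaf spring; keep it pressed while you slide it forward so that the nose passes under the leaf, fully home against the end stop, then let go and leave it held by the leaf. Do not lift the unit or run it against the leaf unpressed, keep your fingers off the leaf, and leave the loose things around it where they are.

Things in the scene. Friction and masses are not known exactly. Their poses are not given: they have to be found in the camera images.
- unit: Loose control unit, a flat box 120 mm long (x), 80 wide, 26 high, about 0.3 kg, aluminium below, black plastic on top; a small connector sticks out 8 mm at its rear. Origin: centre of its underside; x points to its nose, the plain upright front face at +60 mm; z up. One grey thumb ridge, 52 mm wide (y) and 7 high, crosses its top from x = -6 to 0 mm; behind it the top is flat to x = -60 mm.
- unit_press (a point): Point on the unit's flat top, 26 mm above its underside, on the centre line, 22 mm behind the rear face of the thumb ridge. Fingertips set down here press the unit down and, moving forward, push it by the ridge. Axes as the unit's.
- bay_home (a point): Where the unit's origin lies when it is home and right down; fixed in the pack, 60 mm above the bench. x: horizontal, the direction the unit slides home; z up. The unit starts 52 to 66 mm short of it and 7 mm too high. A solid stop, 24 mm high from this point, meets its nose at x = +60 mm; the leaf's post, x = 74 to 92 mm, reaches 44 mm up. Rails guide it with 2 mm at each side.
- plate: Sprung floor plate the unit rides on, 190 x 80 mm, aluminium. Origin: centre of its top. It goes straight down 7 mm to a hard stop: about 5 N on the unit starts it, 12 N takes it to the stop; let go, it springs up again unless the leaf holds the unit. Pushing the pressed unit along takes roughly 10 to 20 N.
- leaf: Leaf spring, a steel strip 36 mm wide, 2 thick, over the far end of the bay. Origin: its root on the post, 74 mm beyond bay_home and 38 mm above it; x along the slide. It slopes down to a rounded bend at x = -40, z = -14 mm, 2 mm lower than the top of a seated unit (which lifts it and is pressed with some 16 N), then turns up into a lip.
- leaf_lip (a point): Middle of the tip of the leaf's turned-up lip, 17 mm beyond bay_home. Its underside is 3 mm above the top of a unit that is right down, but lower than the top of a unit not pressed down, whose front face butts against it and jams.
- pack: The open battery pack, fixed to the bench: aluminium tray 252 x 400 mm (276 x 424 over the flange), 70 mm high, with the bay along its x in the middle and a white-topped cell module (top 66 mm above the bench) on each side; what stands on them reaches 110 mm at most. Origin: centre of its underside; x as bay_home's.
- plug: Bystander: loose orange service plug, 44 x 34 mm and 44 mm high, standing on a cell module. Origin: centre of its underside.
- socket: Bystander: loose steel socket (tube), 26 mm across and 32 mm high, standing on the other cell module. Origin: centre of its underside.
- driver: Bystander: screwdriver with a red handle, 200 mm, lying on the bench.
- carton: Bystander: small carton 70 x 50 x 55 mm on the bench. Origin: centre of its underside.
There are look-alikes about, which are no part of the job. Leave any purple or turquoise look-alike of the unit alone.

How it is judged:
On the way, in this order (a step that is already met when the one before it is completed fails the run):
1. the unit is pressed down (within 3 mm of right down) before its nose has reached the leaf's lip (which it does 43 mm short of home) (z of unit in the frame of bay_home below 0.003 m and x of unit in the frame of bay_home below -0.045 m), for 0.05 s.
2. the unit is home against the stop, under the leaf (x of unit in the frame of bay_home above -0.003 m and contact force between leaf and unit above 4 N), for 0.1 s.
At the end, for the whole second after the job is handed in: The unit lies still and flat (within 0.05 rad), its nose against the stop (within 3 mm), right down (within 3 mm of the plate's lower stop), with the leaf spring pressing on its top by more than 4 N (all of step 2 and x of unit in the frame of bay_home below 0.004 m and y of unit in the frame of bay_home between -0.005 and 0.005 m and z of unit in the frame of bay_home between -0.003 and 0.003 m and angle between unit's own z axis and vertical below 0.05 rad and linear speed of unit below 0.02 m/s); the robot touches nothing.
It fails at once if the unit is lifted: its origin more than 9 mm above where it rides, or tipped by more than 0.2 rad (z of unit in the frame of bay_home above 0.016 m or angle between unit's own z axis and vertical above 0.2 rad).
It fails at once if the unit runs against the leaf (over 5 N) while it is not pressed down (5 mm or more too high) (contact force between leaf and unit above 5 N and z of unit in the frame of bay_home above 0.005 m).
It fails at once if the fingers or the arm touch the leaf spring with more than 2 N (contact force between any of the fingers, the arm and leaf above 2 N).
It fails at once if a loose thing nearby is moved by more than 20 mm (distance of any of plug, socket, driver, carton from where it was at the start of the episode above 0.02 m).
It also fails if it takes over 35 s, if anything falls off the work surface, if the arm or the gripper's body presses on something with over 40 N, if the wrist force passes 120 N, or if a joint passes its speed limit or range.

## Working session

There is one attempt and no reset: what is moved stays moved. The work goes in short steps, Python scripts to look and compute and a tool call to move; the robot and the scene stay as the last step left them, time stands still between calls to the robot, and variables do not carry over. Pictures are saved under pics/ and viewed, at most 10 in all, crops included, and the job is handed in when it is done.

Besides the shell and the picture viewer there is one more tool, called after "Request:" as name(argument=value, ...) on one line, values as JSON. drive_tool: Moves the arm, as the interface text tells. Shifts and turns lie within -1 to 1; 1 stands for 0.04 m of shift or 4 degrees of turn. Its arguments: {"type":"object","properties":{"gripper":{"type":"array","items":{"type":"number"}},"dp":{"type":"array","items":{"type":"array","items":{"type":"number"}}},"dr":{"type":"array","items":{"type":"array","items":{"type":"number"}}},"squeeze":{"type":"number"}},"required":["gripper","dp","dr"]}

```bash
mkdir -p pics
python3 - <<'E'
from bench import manip
import cv2,numpy as np
o=manip.get_obs();print(o['ee_pos'],o['ee_rot'],o['force'],o['time_s'])
for n in('top','side'):
    p=manip.camera(n);cv2.imwrite(f'pics/{n}0.png',p['color'][:,:,::-1])
    K=p['camera_matrix'];print(n,np.round(K,1).tolist(),np.round(p['xyz'],3),np.round(p['rotation'],3).tolist())
    for t in('unit','unit_press','plate','leaf','leaf_lip','pack','plug','socket','carton','driver'):
        for d in manip.boxes_of(p,t)[:4]:
            x=np.array(d['xyz']);c=np.array(p['rotation']).T@(x-p['xyz']);q=K@np.array([c[0],-c[1],-c[2]]);print(t,round(d['score'],2),x.round(3),(q[:2]/q[2]).round())
E
```

```text
[ 0.16474701 -0.60204689  0.19072072] [-3.11149844e+00 -4.17505715e-01 -2.18564896e-04] [-0.06351411 -0.05175184  0.15655822] 0.0
top [[369.9, 0.0, 253.4], [0.0, 369.9, 192.3], [0.0, 0.0, 1.0]] [ 0.53  -0.015  1.398] [0.053, -0.039, -1.584]Traceback (most recent call last):
  File "<stdin>", line 9, in <module>
IndexError: invalid index to scalar variable.
```

```bash
cat > h.py <<'E'
from bench import manip
import cv2,numpy as np
from scipy.spatial.transform import Rotation as R
def px(p,x):
    c=R.from_rotvec(p['rotation']).inv().apply(np.asarray(x)-p['xyz'])*[1,-1,-1];q=c@np.array(p['camera_matrix']).T
    return (q.T[:2]/q.T[2]).T
def atz(p,uv,z):
    d=np.linalg.inv(p['camera_matrix'])@np.array([uv[0],uv[1],1.]);d=R.from_rotvec(p['rotation']).apply(d*[1,-1,-1])
    return p['xyz']+d*(z-p['xyz'][2])/d[2]
E
python3 - <<'E'
from h import *
for n in('top','side'):
    p=manip.camera(n);cv2.imwrite(f'pics/{n}0.png',p['color'][:,:,::-1]);print(n,np.round(p['xyz'],3),np.round(p['rotation'],3), np.round(p['camera_matrix'],1).tolist(), p.keys())
    for t in('unit','unit_press','plate','leaf','leaf_lip','pack','plug','socket','carton'):
        for d in manip.boxes_of(p,t)[:4]: print(t,round(d['score'],2),np.round(d['xyz'],3),px(p,d['xyz']).round())
print(manip.get_obs()['time_s'])
E
python3 -c "
import cv2
a=cv2.imread('pics/top0.png');cv2.imwrite('pics/top0b.png',cv2.resize(a,(800,600),interpolation=2))"
```

```text
top [ 0.53  -0.015  1.398] [ 0.053 -0.039 -1.584] [[369.9, 0.0, 253.4], [0.0, 369.9, 192.3], [0.0, 0.0, 1.0]] dict_keys(['color', 'camera_matrix', 'xyz', 'rotation', 'shot'])
unit 0.91 [ 0.498 -0.029  0.096] [261. 223.]
unit 0.84 [0.832 0.059 0.023] [236. 134.]
unit 0.82 [0.575 0.348 0.027] [159. 203.]
unit_press 0.89 [ 0.5   -0.03   0.094] [261. 223.]
unit_press 0.89 [0.841 0.056 0.023] [237. 132.]
unit_press 0.84 [0.576 0.349 0.026] [159. 203.]
plate 0.49 [ 0.575 -0.013  0.07 ] [256. 202.]
leaf 0.47 [0.603 0.002 0.089] [252. 194.]
pack 0.87 [ 0.545 -0.006  0.064] [254. 210.]
plug 0.75 [ 0.577 -0.013  0.068] [256. 201.]
plug 0.61 [0.452 0.068 0.089] [234. 237.]
carton 0.67 [0.516 0.541 0.059] [104. 220.]
side [-0.074  0.898  1.163] [ 0.33  -0.979 -2.272] [[447.8, 0.0, 256.8], [0.0, 447.8, 192.3], [0.0, 0.0, 1.0]] dict_keys(['color', 'camera_matrix', 'xyz', 'rotation', 'shot'])
unit 0.92 [ 0.493 -0.017  0.093] [296. 203.]
unit 0.66 [0.571 0.361 0.022] [201. 273.]
unit 0.56 [0.839 0.07  0.022] [205. 186.]
unit 0.53 [0.537 0.05  0.064] [273. 214.]
unit_press 0.94 [0.833 0.064 0.027] [208. 185.]
unit_press 0.72 [ 0.496 -0.018  0.089] [295. 204.]
unit_press 0.61 [0.569 0.361 0.028] [202. 273.]
plate 0.43 [0.585 0.002 0.06 ] [271. 201.]
leaf 0.58 [0.604 0.003 0.088] [266. 193.]
leaf 0.29 [0.448 0.081 0.088] [289. 227.]
leaf 0.28 [ 0.498 -0.017  0.09 ] [295. 203.]
leaf_lip 0.43 [0.607 0.005 0.092] [265. 192.]
pack 0.67 [0.54  0.05  0.066] [272. 213.]
plug 0.55 [0.448 0.082 0.087] [289. 228.]
socket 0.4 [ 0.503 -0.112  0.087] [309. 189.]
carton 0.84 [0.502 0.551 0.054] [169. 323.]
1.1
```

View pics/top0b.png

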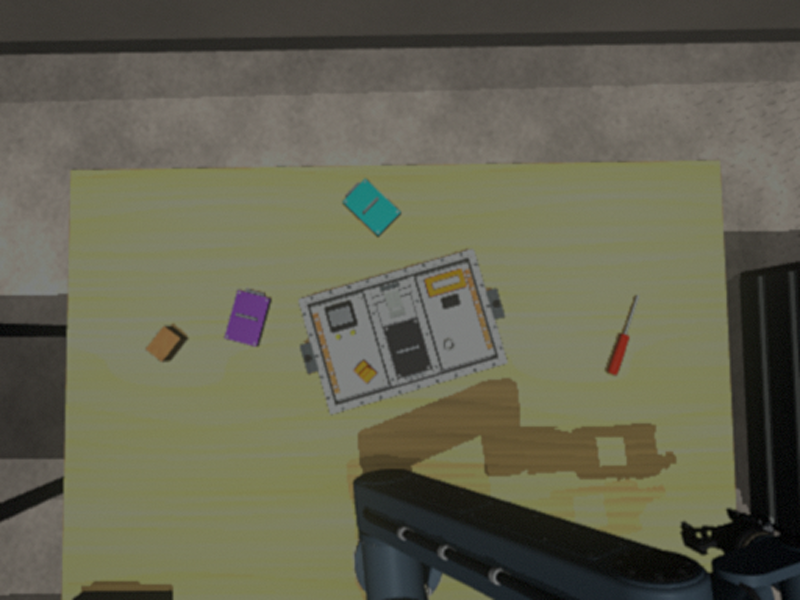

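View pics/side0.png

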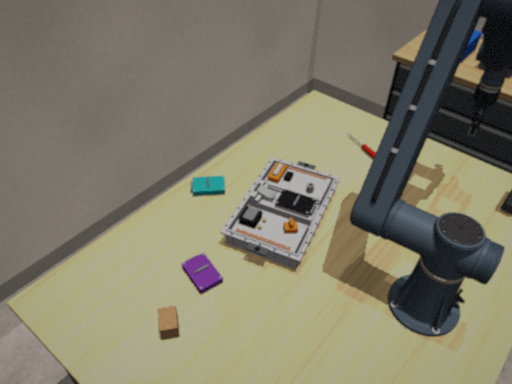

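The three unit look-alikes in the top view are turquoise at (371,207), purple at (248,318) and black in the pack's bay at (407,347). The black one fits the description, since it sits in the bay behind the leaf. I'll confirm it in a crop.

Run:
```python
from h import *
p=manip.camera('top');im=p['color'][:,:,::-1]
c=cv2.resize(im[155:270,185:335],(780,598),interpolation=cv2.INTER_CUBIC);c=cv2.convertScaleAbs(c,alpha=1.6)
cv2.imwrite('pics/crop1.png',c)
s=512/800
C=[atz(p,np.array(q)*s,0.07) for q in((300,297),(470,250),(507,362),(332,412))]
C=np.array(C);print(C.round(3),C.mean(0).round(3))
for i in range(4):
    d=C[(i+1)%4]-C[i];print(np.hypot(*d[:2]).round(3),np.degrees(np.arctan2(d[1],d[0])).round(1))
```

```text
[[ 0.62   0.218  0.07 ]
 [ 0.723 -0.176  0.07 ]
 [ 0.465 -0.255  0.07 ]
 [ 0.356  0.146  0.07 ]] [ 0.541 -0.017  0.07 ]
0.407 -75.3
0.27 -163.0
0.415 105.1
0.273 15.3
```

View pics/crop1.png

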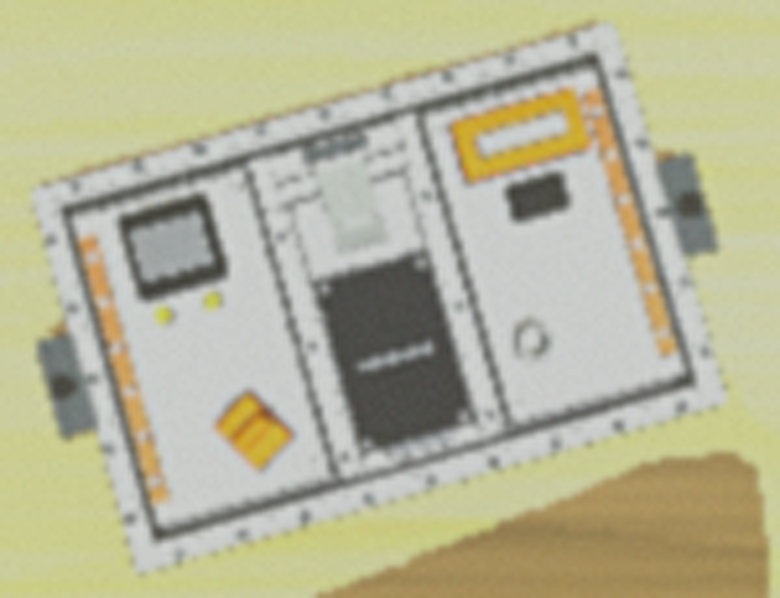

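The crop confirms it. The black unit with the grey ridge at crop (397,355) lies in the bay, its nose facing the leaf at (350,210). Next I'll work out the geometry.

Run:
```python
from h import *
p=manip.camera('top')
w=lambda q,z: atz(p,(185+(q[0]+.5)/5.2-.5,155+(q[1]+.5)/5.2-.5),z)
def ang(a,b):d=b-a;return np.degrees(np.arctan2(d[1],d[0])).round(1),np.hypot(*d[:2]).round(3)
P=[w(q,.07) for q in((35,185),(612,22),(725,400),(140,575))]
print('pack',np.mean(P,0).round(3),ang(P[0],P[1]),ang(P[3],P[2]),ang(P[3],P[0]),ang(P[2],P[1]))
U=[w(q,.093) for q in((318,282),(425,250),(478,420),(368,452))]
print('unit',np.mean(U,0).round(3),ang(U[3],U[0]),ang(U[2],U[1]),ang(U[0],U[1]))
r=w((397,355),.1);print('ridge',r.round(3))
l=w((362,240),.09);print('lip',l.round(3), 'post',w((335,148),.104).round(3))
s=manip.camera('side')
for t in('unit','unit_press'):print([np.round(d['xyz'],3) for d in manip.boxes_of(s,t)][:2])
im=s['color'][:,:,::-1];c=cv2.resize(im[150:270,215:345],(780,720)[:2],interpolation=cv2.INTER_CUBIC)[:600]
cv2.imwrite('pics/crop2.png',cv2.convertScaleAbs(c,alpha=1.4))
o=manip.get_obs();M=R.from_rotvec(o['ee_rot']).as_matrix()
for y in(15.3,):
    u=np.array([np.cos(np.radians(y)),np.sin(np.radians(y)),0]);t=r-u*(.003+.022);t[2]=.093
    print('press',t.round(4),'tool delta',(M.T@(t-o['ee_pos'])/.04).round(2),'toolx',M[:,0].round(3),np.degrees(np.arctan2(M[1,0],M[0,0])),M[:,2].round(4))
print('side px of ridge,',(px(s,r)-[215,150])*6)
```

```text
pack [ 0.541 -0.016  0.07 ] (np.float64(-75.0), np.float64(0.416)) (np.float64(-74.2), np.float64(0.418)) (np.float64(14.8), np.float64(0.278)) (np.float64(15.3), np.float64(0.272))
unit [ 0.502 -0.029  0.093] (np.float64(15.7), np.float64(0.119)) (np.float64(16.4), np.float64(0.12)) (np.float64(-74.1), np.float64(0.076))
ridge [ 0.5   -0.029  0.1  ]
lip [ 0.578 -0.006  0.09 ] post [0.64  0.011 0.104]
[array([0.837, 0.068, 0.021]), array([0.571, 0.359, 0.026])]
[array([ 0.495, -0.019,  0.089]), array([0.832, 0.066, 0.026])]
press [ 0.4755 -0.0352  0.093 ] tool delta [ 11.23 -11.64   2.47] toolx [0.965 0.264 0.   ] 15.285476739222108 [ 0. -0. -1.]
side px of ridge, [488.25307175 295.3974473 ]
```

View pics/crop2.png

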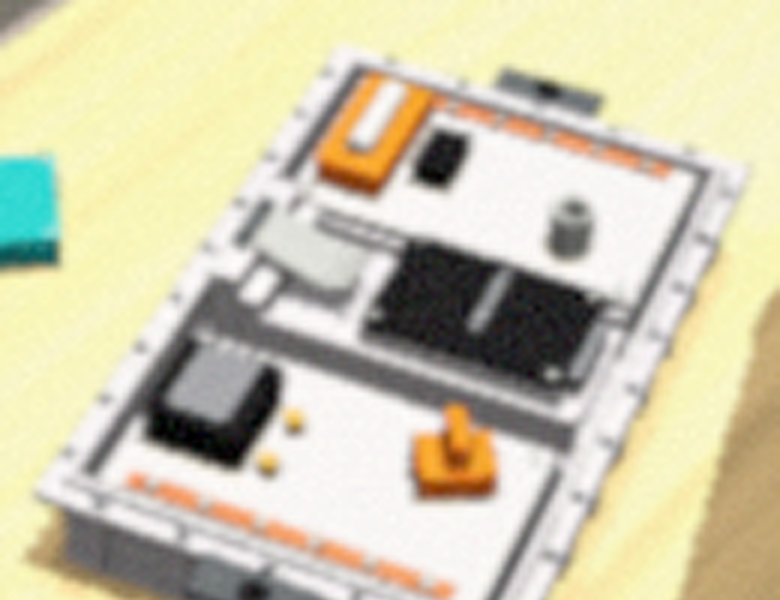

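Request:
drive_tool(gripper=[0,0,0,0,0,0,0,0,0,0,0,0,0,0,0,0,0,0], dp=[[0.7,-0.73,0],[0.7,-0.73,0],[0.7,-0.73,0],[0.7,-0.73,0],[0.7,-0.73,0],[0.7,-0.73,0],[0.7,-0.73,0],[0.7,-0.73,0],[0.7,-0.73,0],[0.7,-0.73,0],[0.7,-0.73,0],[0.7,-0.73,0],[0.7,-0.73,0],[0.7,-0.73,0],[0.7,-0.73,0],[0.7,-0.73,0],[0,0,0],[0,0,0]], dr=[[0,0,0],[0,0,0],[0,0,0],[0,0,0],[0,0,0],[0,0,0],[0,0,0],[0,0,0],[0,0,0],[0,0,0],[0,0,0],[0,0,0],[0,0,0],[0,0,0],[0,0,0],[0,0,0],[0,0,0],[0,0,0]], squeeze=60)

```text
time_s: 3.15
ee_pos: [0.4739, -0.0334, 0.1917]
ee_rot: [3.113, 0.422, -0.0]
force: [-0.6, 0.5, -0.2]
gripper_width: -0.0003
grasp_force: 0.0
```

Request:
drive_tool(gripper=[0,0,0,0,0,0], dp=[[0.03,0.04,0.7],[0,0,0.7],[0,0,0.6],[0,0,0.25],[0,0,0],[0,0,0]], dr=[[0,0,0],[0,0,0],[0,0,0],[0,0,0],[0,0,0],[0,0,0]])

```text
time_s: 3.75
ee_pos: [0.4758, -0.0362, 0.1023]
ee_rot: [3.113, 0.416, 0.001]
force: [0.9, 0.1, -0.1]
gripper_width: 0.0005
grasp_force: 0.0
```

Run:
```python
from h import *
a=manip.camera('top');b=manip.camera('side');o=manip.get_obs();print(o['ee_pos'],o['force'])
f=lambda p,u,v,n:cv2.resize(p['color'][v-n:v+n,u-n:u+n,::-1],(400,400),interpolation=2)
u,v=px(b,[.5,-.03,.09]).astype(int)
cv2.imwrite('pics/d.png',cv2.convertScaleAbs(np.hstack([f(a,261,220,30),f(b,u,v,30)]),alpha=1.5))
```

```text
[ 0.47630056 -0.03598187  0.10282455] [-0.21226782  0.30424938 -0.11165382]
```

View pics/d.png

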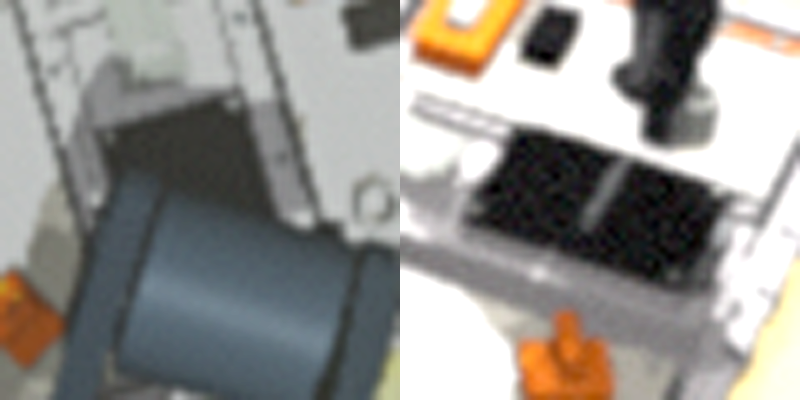

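Run:
```python
from h import *
b=manip.camera('side');o=manip.get_obs();e=o['ee_pos'];q=px(b,[.5,-.03,.09]).astype(int)-30
for d in(-.009,0,.03,.06,.09):print(d,((px(b,e+[0,0,d])-q)*400/60+[400,0]).round())
print(o['gripper_width'],o['joint_positions'],o['ee_pos'],o['time_s'])
u,v=px(b,e+[0,0,.03]).astype(int)
c=b['color'][v-38:v+38,u-50:u+50,::-1];cv2.imwrite('pics/e.png',cv2.convertScaleAbs(cv2.resize(c,(800,600),interpolation=2),alpha=2.2,beta=15))
```

```text
-0.009 [647. 211.]
0 [649. 198.]
0.03 [654. 155.]
0.06 [660. 111.]
0.09 [666.  66.]
-2.076283721346979e-05 [-3.09544174e-01  4.74069709e-01  1.88505358e+00 -3.94336713e-05
  7.79880493e-01  9.94782425e-01] [ 0.47627547 -0.03579579  0.10282721] 3.9
```

View pics/e.png

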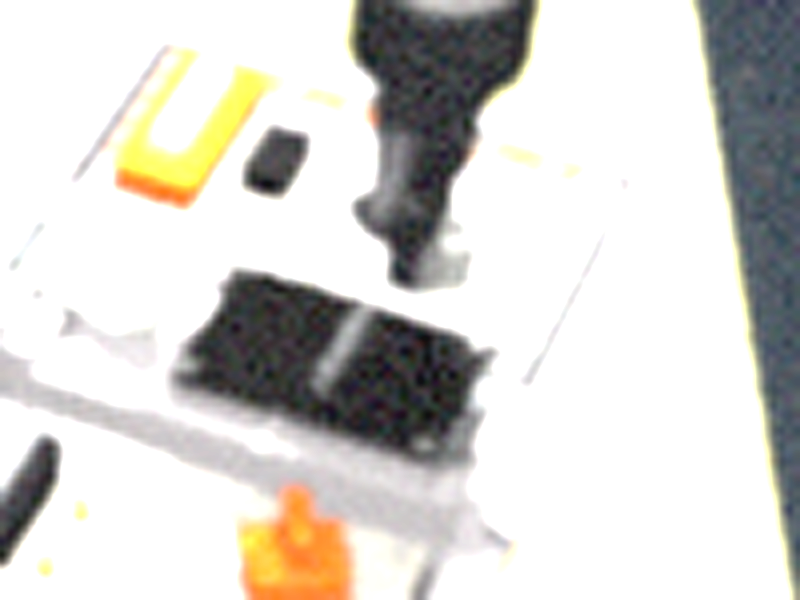

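Run:
```python
from h import *
b=manip.camera('side');t=manip.camera('top')
M=R.from_rotvec([-3.1115,-.4175,0]).as_matrix()
e=np.array([.1647,-.6020,.1907])
for n,p in(('side',b),('top',t)):
    for q in([0,.05,-.013],[0,-.05,-.013],[0,0,-.073],[0,0,-.15]): print(n,q,px(p,e+M@q).round(1))
i=cv2.imread('pics/side0.png')[60:180,420:512];j=cv2.imread('pics/top0.png')[300:384,410:512]
f=lambda a:cv2.convertScaleAbs(cv2.resize(a,(400,int(a.shape[0]*400/a.shape[1])),interpolation=2),alpha=2)
A,B=f(i),f(j);B=cv2.copyMakeBorder(B,0,A.shape[0]-B.shape[0],0,0,0)
cv2.imwrite('pics/f.png',np.hstack([A,B]))
for n,p,k in(('side',b,4.348),('top',t,3.92)):
    o=[420,60] if n=='side' else [410,300]
    print(n,[((px(p,e+M@q)-o)*k).round() for q in([0,.05,-.013],[0,-.05,-.013])])
```

```text
side [0, 0.05, -0.013] [469.  129.9]
side [0, -0.05, -0.013] [466.1 144.9]
side [0, 0, -0.073] [473.5 123.5]
side [0, 0, -0.15] [481.5 104.7]
top [0, 0.05, -0.013] [460.  323.4]
top [0, -0.05, -0.013] [429.7 332.2]
top [0, 0, -0.073] [455.1 333.9]
top [0, 0, -0.15] [469.9 342.9]
side [array([213., 304.]), array([201., 369.])]
top [array([196.,  92.]), array([ 77., 126.])]
```

View pics/f.png

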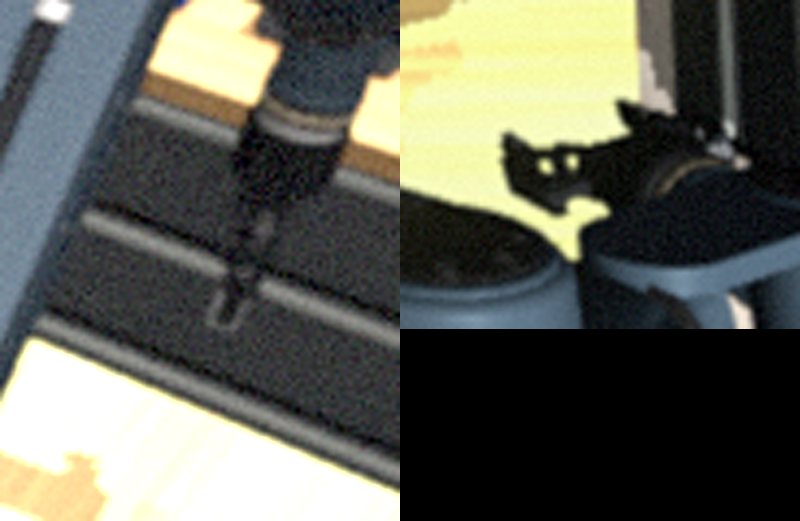

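Run:
```python
from h import *
b=manip.camera('side');t=manip.camera('top')
im=b['color'][:,:,::-1].copy();im=cv2.resize(im,(1024,768),interpolation=2);im=cv2.convertScaleAbs(im,alpha=1.7)
def dot(x,c):
    q=tuple(int(v) for v in px(b,x)*2);cv2.circle(im,q,4,c,1)
for a in np.arange(0,6.28,.52):dot([.095*np.cos(a),.095*np.sin(a),0],(0,0,255))
dot([0,0,0],(0,0,255))
o=manip.get_obs();M=R.from_rotvec(o['ee_rot']).as_matrix()
for d in(0,.019,.073,.15,.2,.25):dot(o['ee_pos']-M[:,2]*d,(0,255,0))
cv2.imwrite('pics/g.png',im[100:700,224:1024])
```

```text
(no output)
```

View pics/g.png

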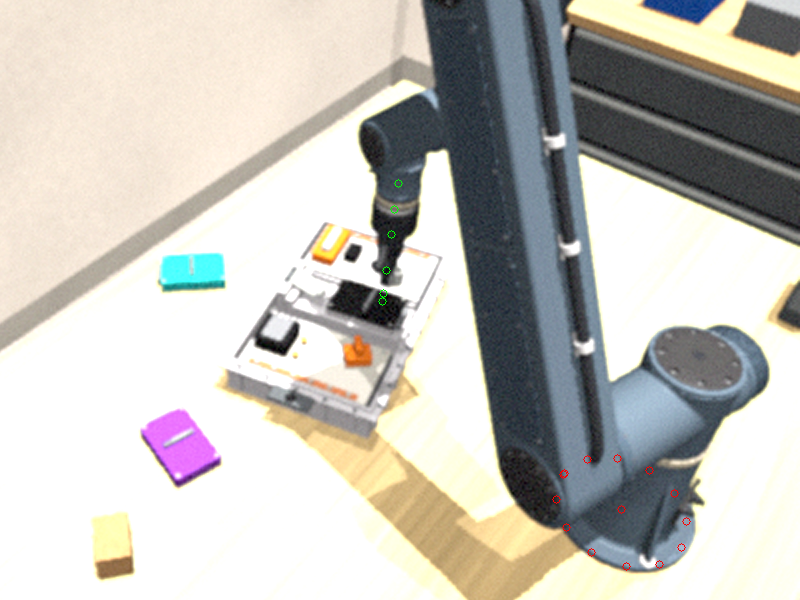

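The base and tool axis line up with the calibration, but the visible fingertips end above the reported TCP. I'll feel my way down in small steps.

Request:
drive_tool(gripper=[0,0,0], dp=[[0,0,0.15],[0,0,0.1],[0,0,0]], dr=[[0,0,0],[0,0,0],[0,0,0]])

```text
time_s: 4.4
ee_pos: [0.4747, -0.0351, 0.091]
ee_rot: [-3.113, -0.418, 0.003]
force: [0.3, 0.3, 1.1]
gripper_width: 0.0002
grasp_force: 0.0
```

Request:
drive_tool(gripper=[0,0], dp=[[0,0,0.05],[0,0,0]], dr=[[0,0,0],[0,0,0]])

```text
time_s: 4.6
ee_pos: [0.4752, -0.0352, 0.0894]
ee_rot: [-3.113, -0.418, 0.001]
force: [0.1, -0.8, -0.6]
gripper_width: -0.0001
grasp_force: 0.0
```

Request:
drive_tool(gripper=[0,0,0], dp=[[0,0,0.1],[0,0,0.05],[0,0,0]], dr=[[0,0,0],[0,0,0],[0,0,0]])

```text
time_s: 4.9
ee_pos: [0.4751, -0.0352, 0.0834]
ee_rot: [-3.113, -0.418, 0.001]
force: [0.0, -0.1, -0.3]
gripper_width: -0.0001
grasp_force: 0.0
```

Request:
drive_tool(gripper=[0,0,0], dp=[[0,0,0.1],[0,0,0.05],[0,0,0]], dr=[[0,0,0],[0,0,0],[0,0,0]])

```text
time_s: 5.2
ee_pos: [0.4751, -0.0352, 0.0773]
ee_rot: [-3.113, -0.418, 0.001]
force: [0.2, -0.5, 0.5]
gripper_width: -0.0001
grasp_force: 0.0
```

Run:
```python
from h import *
b=manip.camera('side');e=manip.get_obs()['ee_pos'];u,v=px(b,e+[0,0,.03]).astype(int)
c=cv2.resize(b['color'][v-27:v+27,u-36:u+36,::-1],(800,600),interpolation=2)
c=(255*(c/255.)**.5).astype(np.uint8)
for d in(0,.02,.04,.073):cv2.circle(c,tuple(int(k) for k in (px(b,e+[0,0,d])-[u-36,v-27]+.5)*800/72),5,(0,0,255),1)
cv2.imwrite('pics/h.png',c)
```

```text
(no output)
```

View pics/h.png

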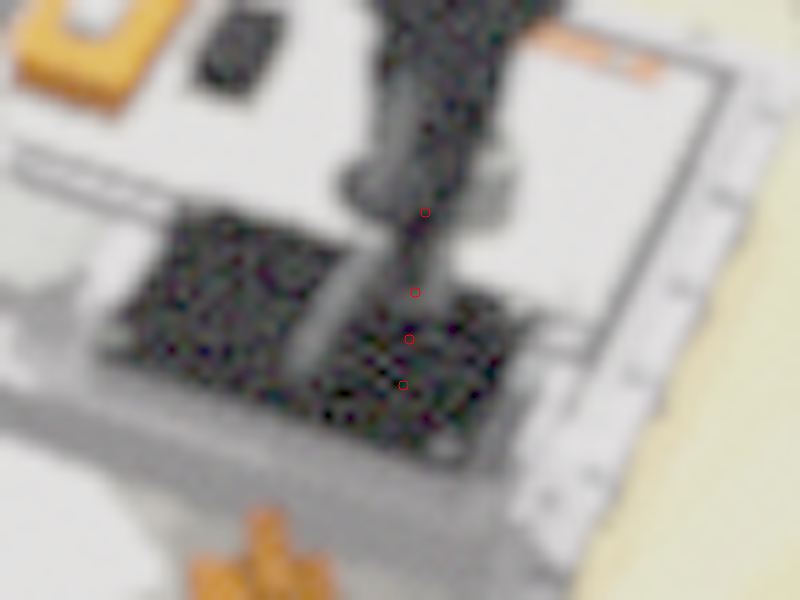

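The fingertips, ending near (420,305), are about 36 mm above the reported TCP but on the right axis over the unit. I'll keep lowering in small steps until there is contact.

Request:
drive_tool(gripper=[0,0,0], dp=[[0,0,0.1],[0,0,0.1],[0,0,0]], dr=[[0,0,0],[0,0,0],[0,0,0]])

```text
time_s: 5.55
ee_pos: [0.4749, -0.0352, 0.0691]
ee_rot: [-3.113, -0.418, 0.002]
force: [-0.0, 0.2, 0.2]
gripper_width: 0.0
grasp_force: 0.0
```

Request:
drive_tool(gripper=[0,0], dp=[[0,0,0.1],[0,0,0]], dr=[[0,0,0],[0,0,0]])

```text
time_s: 5.75
ee_pos: [0.475, -0.0352, 0.0653]
ee_rot: [-3.113, -0.418, 0.001]
force: [-0.0, -0.0, -0.4]
gripper_width: -0.0003
grasp_force: 0.0
```

Request:
drive_tool(gripper=[0,0], dp=[[0,0,0.08],[0,0,0]], dr=[[0,0,0],[0,0,0]])

```text
time_s: 5.95
ee_pos: [0.4751, -0.0352, 0.0622]
ee_rot: [-3.113, -0.418, 0.001]
force: [-0.1, 0.7, -0.2]
gripper_width: 0.0
grasp_force: 0.0
```

Request:
drive_tool(gripper=[0,0], dp=[[0,0,0.08],[0,0,0]], dr=[[0,0,0],[0,0,0]])

```text
time_s: 6.15
ee_pos: [0.4751, -0.0352, 0.059]
ee_rot: [-3.113, -0.418, 0.001]
force: [0.3, 0.3, 0.0]
gripper_width: -0.0003
grasp_force: 0.0
```

Request:
drive_tool(gripper=[0,0], dp=[[0,0,0.06],[0,0,0]], dr=[[0,0,0],[0,0,0]])

```text
time_s: 6.35
ee_pos: [0.4752, -0.0353, 0.0567]
ee_rot: [-3.114, -0.418, 0.001]
force: [0.5, 0.0, 0.6]
gripper_width: 0.0004
grasp_force: 0.0
```

Request:
drive_tool(gripper=[0,0], dp=[[0,0,0.06],[0,0,0]], dr=[[0,0,0],[0,0,0]])

```text
time_s: 6.55
ee_pos: [0.4752, -0.0353, 0.0543]
ee_rot: [-3.113, -0.418, 0.001]
force: [-1.0, -0.3, 0.6]
gripper_width: -0.0004
grasp_force: 0.0
```

Run:
```python
from h import *
b=[manip.camera('side')['color'].astype(float).mean(2) for _ in range(4)];n=np.mean(b,0)
p=manip.camera('side');e=manip.get_obs()['ee_pos']
for d in(0,.02,.035,.05):print(d,px(p,e+[0,0,d]).round(1))
z=cv2.imread('pics/side0.png').mean(2)
print('cols 275..325');
for r in range(175,222):print(r,''.join(' .:-=+*#%@'[min(9,int(n[r,c]/22))] for c in range(278,325)),'|',''.join(' .:-=+*#%@'[min(9,int(z[r,c]/22))] for c in range(278,325)))
```

```text
0 [302.1 210.8]
0.02 [302.7 206.8]
0.035 [303.1 203.7]
0.05 [303.5 200.5]
cols 275..325
175 +++=+**-......=#%%*-.      .      .    .:=+++*# | ===-=++-. ..  -*##%%%%%#%%%%####***+++++====++*
176 ++==**=:.....:+#%%#+:      . .         .-+++*++ | +=-=++=.......=*#%##%#%%%##%%#%####****+++++++=
177 +==*#*-......-*%@@%#=.  .        .    .-******* | ==-+*+:... ..-+#%%%%###%%%#%#%%%%%#####***+++++
178 +=+#%*-  ...:+#%@@%%*=. .      .    .:=*%%##*** | =-=*#+:     .=###%%%%%%%%#%#%%%%%#%%%#####**+++
179 ==*%%*-.   .=#%%@@@%%+:     ..     .-=*%%%%%%## | --+##+:.    -*##%%%%#######%%%%#%##%%%#######**
180 -+#%%#+=-:.-*%%@@@@@%*-..   . . ...=*#%%@@@@%%% | -=*##*=-::.:+###%%##%#%%##%%%##%%%#%%%#%#%%%###
181 =#%%%%%#*+++#%@@%@@%%+:   .       -*%%%@@@@@@@@ | =*#####*++==*#%#%%%##%#%#%##%######%#%%%#%%%%#%
182 *%%@@@@%%%%#%%@@@@@%#=.   . .   ..=#%@@@@@@@@@@ | +###%%%####*##%#%#%%#%#%%%%%%#######%#%%%##%%%%
183 %%@@@@@@@@%%%@@@@@@%#=......  .. .=#%@@@@@@@%%@ | ##%%%%%%%%###%%%%%#%#%#%%%%###*+++*##%#%##%%#%%
184 %@@@@@@@@@@@@@@@@@@%#+:.....  .. :+#%@@@@@@@@@@ | ##%%%%%%#%#%%%%%%#####%#%#%##*+=--+*##%%
[... 3081 characters left out ...]
------===========--------=+*#*###****# | ++==----------==++***++==------==+*#*####**+++*
216 *+++==-----------===========---====+#**##%%*+*# | ##**+=-----------==++***++==--+***#*#######*=**
217 #***+===-------------========-=====*#*##%%#**## | %%###*++=----=------==++***+++*############++**
218 %#**++====--------------===========+*##%%##**#% | %%%%####*+==+==--------==++***##%#**####%#*+**#
219 %#*++++=====----------------========+##%%#**##% | %##%%%%###*+++=----:------==+**##**####%##*+**#
220 #**++++++===-------------------==-===*#%######% | #%%#%%%%%#*+==+==------------==+++*######****##
221 ****++++===--------=-------------====+*##*####% | %%%%######*===+++====-----------=*#######****##
```

Request:
drive_tool(gripper=[0,0], dp=[[0,0,0.06],[0,0,0]], dr=[[0,0,0],[0,0,0]])

```text
time_s: 7.0
ee_pos: [0.4757, -0.0354, 0.0524]
ee_rot: [3.113, 0.418, 0.001]
force: [-0.0, 0.1, 5.1]
gripper_width: 0.0004
grasp_force: 2.9
```

Request:
drive_tool(gripper=[0,0], dp=[[0,0,0.06],[0,0,0]], dr=[[0,0,0],[0,0,0]])

```text
time_s: 7.2
ee_pos: [0.4757, -0.0354, 0.0502]
ee_rot: [3.113, 0.418, 0.001]
force: [-0.1, 0.3, 7.7]
gripper_width: 0.0001
grasp_force: 3.9
```

Request:
drive_tool(gripper=[0,0], dp=[[0,0,0.06],[0,0,0]], dr=[[0,0,0],[0,0,0]])

```text
time_s: 7.4
ee_pos: [0.4757, -0.0354, 0.048]
ee_rot: [3.113, 0.418, 0.001]
force: [-1.0, -0.1, 8.8]
gripper_width: -0.0001
grasp_force: 4.9
```

Contact came at TCP z≈0.0525, and the force follows the plate's spring curve. I'll press on to the hard stop.

Request:
drive_tool(gripper=[0,0,0], dp=[[0,0,0.06],[0,0,0.04],[0,0,0]], dr=[[0,0,0],[0,0,0],[0,0,0]])

```text
time_s: 7.7
ee_pos: [0.4757, -0.0354, 0.0462]
ee_rot: [3.113, 0.418, 0.003]
force: [-4.5, 0.9, 28.7]
gripper_width: -0.0001
grasp_force: 14.3
```

Request:
drive_tool(gripper=[0,0], dp=[[0,0,0.04],[0,0,0]], dr=[[0,0,0],[0,0,0]])

```text
time_s: 7.9
ee_pos: [0.4758, -0.0355, 0.0461]
ee_rot: [3.112, 0.419, 0.004]
force: [-6.8, 1.4, 42.3]
gripper_width: -0.0
grasp_force: 21.2
```

Request:
drive_tool(gripper=[0,0,0,0,0], dp=[[0.1,0,0],[0.1,0,0],[0.1,0,0],[0.1,0,0],[0,0,0]], dr=[[0,0,0],[0,0,0],[0,0,0],[0,0,0],[0,0,0]])

```text
time_s: 8.4
ee_pos: [0.4911, -0.0318, 0.0462]
ee_rot: [3.111, 0.42, 0.003]
force: [-8.7, -0.8, 41.0]
gripper_width: -0.0
grasp_force: 20.3
```

Run:
```python
from h import *
p=manip.camera('side');o=manip.get_obs();print(o['force'],o['ee_pos'])
n=np.mean([manip.camera('side')['color'].astype(float).mean(2) for _ in range(3)],0)
for r in range(184,222):print(r,''.join(' .:-=+*#%@'[min(9,int(n[r,c]/22))] for c in range(268,325)))
```

```text
[-7.58461038 -0.20965483 40.09048057] [ 0.491122   -0.03181907  0.04619777]
184 ##%%%%%%%%%@@@@@@@@@@@@@%#+:....   ...:-+===*#%%@@@%@@%@@
185 ****#%%%%%@@@@@@@@@@@@@@@%*-.::..    .:=++==+#%%@@@@@@@@@
186 *******#%%%%%@@@@@@@@@@@@%#-:::.      .=**++**%%@@@@@@@@@
187 ++********#%%%%@@@@@@@@@@%*-:::..     .:=++++*%%@@%@@%%@@
188 *++++*##**++*##%%%@@@@@@@%*-:::.     ..:---==+%%@%@%%@%@@
189 ##++==+**#*====+*#%%%%%@@%*-::..    .:::----=*%%@@@@%@@@%
190 %%#*++++++=---.:-=+***#%%%*-::.     :==-----=*%%@%%@%@@@%
191 %%%##***+=:::.. ..:--=+**+=-::.. . .-++-----+#%@@@@%@@@@%
192 %%%%%###+-:.       ...:-::::::...  .=##+===+*%%@@@@@%@@%#
193 %%%%###*=:.           ....:::::..  -*%%#***#%%@@@@@@%@%%*
194 %%%##*+=-.          .  ...:::.... .=#%%%%%%%%@@@@@%@@@%#+
195 ###*++=-:.              ...:...   :+#%%%%@@@@@@@@@@@@%%*=
196 ***+==-:.    .          .....    ..-=+*#%%%%@@@@@%%%@%#+=
197 +++==-:.               .::...   .....:==+*#%%%%@%%%%%%*=+
198 =====:..     .        .:--:..   .::. ..:-+++*#%%%%%%%#==*
199 ====-:.               .:::...   .::.  ..=++=++**###%%*=+#
200 ====-.  ...           .::...
[... 631 characters left out ...]
::=#%%%%%%%%%%%%%#
211 +==--------=====+++==---::...    .:...:::+#%%%%%%%%%%%%%#
212 #**+==--------==========---::... .::::-::+#%%%%%%%%%%%%##
213 %%%#*+==-----------=========--::....::::-=*#%%%%%%%%%%#*#
214 @@@%%#*+===--------==-=========--::::---==+*###%%%%#*##*#
215 @@@@%%#*++====----------==========----=====+*###%%%##***#
216 @@@@@%%#**+====--------------======-=======+**##%%%%%*+*#
217 @@@@@@%%*++++====--------------===========+##*#%%%%%%**##
218 @@@@@@%%#*++++======--------------=-=====+*###%%%%%%#**#%
219 @@%@%%%#**+++++++====-----------------====+**###%%%%#*##%
220 @@%%%##***+++++++++==---------------------=+**##%%%#####%
221 %%%##*****++++++=====--------=------------=+*++#%%#*####%
```

Request:
drive_tool(gripper=[0,0,0,0,0,0], dp=[[0.1,0,0.02],[0.1,0,0],[0.1,0,0],[0.1,0,0],[0.1,0,0],[0,0,0]], dr=[[0,0,0],[0,0,0],[0,0,0],[0,0,0],[0,0,0],[0,0,0]])

```text
time_s: 9.2
ee_pos: [0.5088, -0.0267, 0.0462]
ee_rot: [3.111, 0.421, -0.002]
force: [-12.3, -3.5, 46.5]
gripper_width: 0.0003
grasp_force: 23.1
```

Request:
drive_tool(gripper=[0,0,0,0,0], dp=[[0.1,0,0],[0.1,0,0],[0.1,0,0],[0.1,0,0],[0,0,0]], dr=[[0,0,0],[0,0,0],[0,0,0],[0,0,0],[0,0,0]])

```text
time_s: 9.7
ee_pos: [0.52, -0.0225, 0.0461]
ee_rot: [3.112, 0.422, -0.015]
force: [-18.6, -5.0, 50.5]
gripper_width: 0.0004
grasp_force: 30.9
```

Request:
drive_tool(gripper=[0,0,0,0], dp=[[0.1,0,0],[0.1,0,0],[0.05,0,0],[0,0,0]], dr=[[0,0,0],[0,0,0],[0,0,0],[0,0,0]])

```text
time_s: 10.1
ee_pos: [0.5297, -0.0197, 0.0461]
ee_rot: [3.112, 0.423, -0.015]
force: [-17.9, -4.2, 49.1]
gripper_width: 0.0003
grasp_force: 30.2
```

Request:
drive_tool(gripper=[0,0,0,0], dp=[[0.1,0,0],[0.05,0,0],[0,0,0],[0,0,0]], dr=[[0,0,0],[0,0,0],[0,0,0],[0,0,0]])

```text
time_s: 10.5
ee_pos: [0.5355, -0.0181, 0.0461]
ee_rot: [3.112, 0.423, -0.015]
force: [-18.1, -4.5, 46.8]
gripper_width: -0.0002
grasp_force: 29.7
```

Request:
drive_tool(gripper=[0,0,0], dp=[[0.08,0,0],[0.05,0,0],[0,0,0]], dr=[[0,0,0],[0,0,0],[0,0,0]])

```text
time_s: 10.8
ee_pos: [0.5406, -0.0168, 0.0461]
ee_rot: [3.112, 0.422, -0.015]
force: [-18.4, -4.6, 46.0]
gripper_width: -0.0001
grasp_force: 29.5
```

Request:
drive_tool(gripper=[0,0,0], dp=[[0.08,0,0.03],[0.04,0,0],[0,0,0]], dr=[[0,0,0],[0,0,0],[0,0,0]])

```text
time_s: 11.1
ee_pos: [0.5417, -0.0165, 0.046]
ee_rot: [3.111, 0.425, -0.026]
force: [-27.2, -9.0, 58.5]
gripper_width: 0.0003
grasp_force: 35.1
```

Request:
drive_tool(gripper=[0,0,0], dp=[[0.06,0,0],[0.04,0,0],[0,0,0]], dr=[[0,0,0],[0,0,0],[0,0,0]])

```text
time_s: 11.4
ee_pos: [0.5414, -0.0164, 0.046]
ee_rot: [3.111, 0.428, -0.04]
force: [-32.2, -14.2, 64.1]
gripper_width: 0.0
grasp_force: 37.6
```

Run:
```python
from h import *
n=np.mean([manip.camera('side')['color'].astype(float).mean(2) for _ in range(3)],0)
for r in range(180,216):print(r,''.join(' .:-=+*#%@'[min(9,int(n[r,c]/22))] for c in range(250,315)))
p=manip.camera('side');u=np.array([np.cos(.268),np.sin(.268),0]);o=np.array([.503,-.028,0])
for s in(.05,.06,.066,.07):print(s,px(p,o+u*(s-.003)+[0,0,.093]).round(1),'ridge; rear edge',px(p,o+u*(s-.06)+[0,0,.086]).round(1))
```

```text
180 %%%%%%%%%%%%%##%%#*+=--::::::..:..   .. .=#%@@@@@@@@@@@@@@@@@@@@@
181 %%%%%%%%%%%%%%##%%%##*+=---::.::..      .=#%@@@@@@@@@@@@@@%%%%%@@
182 %%%%%%%%%%%%%%###%%%%%#**+==-:::..      .+%%@@@@@@@@@@@@@%%%%%%%@
183 %%%%##%#**#%%#+*#%%%@@%%%%#*+-::..     .:*%@@@@@@@@@@@@%%%#***#%%
184 %%%%###*==*##**#%###%%%%%%%%*=::.      :=#%%@@@@@@@@@@@%%%*+==*#%
185 %%%%%%#+=+*#*+#%%*+=+***#%%%*=::.     .=*%%@%@@@@@@@@@@%%#*+==+#%
186 %%%%%#*==+**++***+-::--==+**+-:..     :+%%@@@@@@@@@@@@@%#***++**%
187 %%%%%*=-=++++++++-:.....:----::....   -*%@@@@@@@@@@@@@@%#==++++*%
188 %%%%#+--=++++++++=--:.  ....:::....  .=#%@@@@@@%@@@@@@@%*=----=+%
189 %%%#+-:=+++++++++++=-::....:::.....  :+#%@@@@@@%@@@@@@%#+-----=*%
190 %%%#=--=+++++++++++++=--::..:..     .:+#%%%@%@@@@@@@@@%#+-----=#%
191 #%#*+=====+++++++++++++===:....      :-+*#%%%%@@@@@@@@%%*-----+#%
192 %%#*+++=-==++++++++++++++=-. .     ....:=++*#%%%%@@@@@@%#+===+*%%
193 %#***++=-====+++++++++++==:.  ..   .::..::-=++*#%%%%%@@@%#***#%%@
194 %#**++=-====-===++++++++=-.  .:..  :::. ...:::=++*#%%%%@@%%%%%%@@
195 ##*++===++=-::-==+++++==-:.  .::. .:::.  .....
[... 920 characters left out ...]
%%%%%%%%%
209 ********++====-----------========--::......:::=#%%@%%%%%%%%%%%%%%
210 ********+=========----------========--::..::::=+#%%%%%%%%%%%@%%%%
211 ********=::-=++++===---------==========--::---=+*%%%%@%%%%%%%%%%%
212 *******+-..:-=++++=====--------=-========--===+*#%%%%%%%%%%%%%%%%
213 ******+-...:=++++++++======-------=-========+=+*#%%%%%%%@%%%%%%%%
214 ******=:.. -**++++++++=======------=---=====++++*##%%%%%%%%%%%%%%
215 *****+-... =##*++++++++++======-----------====++++*#%%@%@@%%%%%%#
0.05 [282.5 196.1] ridge; rear edge [297.9 202.7]
0.06 [279.8 195.3] ridge; rear edge [295.1 201.8]
0.066 [278.2 194.7] ridge; rear edge [293.5 201.2]
0.07 [277.1 194.4] ridge; rear edge [292.4 200.9]
```

The force rose to 35 N with no more travel, and the leaf now overlaps the unit's nose, so it is against the stop. I'll ease the push a little, then lift straight up.

Request:
drive_tool(gripper=[0,0,0], dp=[[-0.05,0,0],[-0.03,0,0],[0,0,0]], dr=[[0,0,0],[0,0,0],[0,0,0]])

```text
time_s: 11.9
ee_pos: [0.5416, -0.0164, 0.046]
ee_rot: [3.112, 0.425, -0.028]
force: [-26.1, -9.6, 59.5]
gripper_width: 0.0
grasp_force: 35.5
```

Request:
drive_tool(gripper=[0,0,0,0], dp=[[0,0,-0.04],[0,0,-0.04],[0,0,-0.03],[0,0,0]], dr=[[0,0,0],[0,0,0],[0,0,0],[0,0,0]])

```text
time_s: 12.3
ee_pos: [0.5416, -0.0164, 0.0462]
ee_rot: [3.113, 0.424, -0.03]
force: [-19.9, -10.5, 30.6]
gripper_width: -0.0002
grasp_force: 24.2
```

Request:
drive_tool(gripper=[0,0,0,0], dp=[[-0.05,0,-0.03],[-0.02,0,-0.03],[0,0,-0.03],[0,0,0]], dr=[[0,0,0],[0,0,0],[0,0,0],[0,0,0]])

```text
time_s: 12.7
ee_pos: [0.5416, -0.016, 0.0465]
ee_rot: [-3.112, -0.42, 0.022]
force: [-10.4, -7.3, 4.0]
gripper_width: -0.0003
grasp_force: 6.6
```

Request:
drive_tool(gripper=[0,0,0,0,0,0,0], dp=[[0,0,-0.05],[0,0,-0.1],[0,0,-0.4],[0,0,-0.8],[0,0,-0.8],[0,0,-0.8],[0,0,0]], dr=[[0,0,0],[0,0,0],[0,0,0],[0,0,0],[0,0,0],[0,0,0],[0,0,0]])

```text
time_s: 13.4
ee_pos: [0.5519, -0.0159, 0.1699]
ee_rot: [3.11, 0.418, 0.014]
force: [0.5, -0.5, -0.3]
gripper_width: -0.0001
grasp_force: 0.0
```

Run:
```python
from h import *
p=manip.camera('side');f=[manip.camera('side') for _ in range(3)];o=manip.get_obs();print(o['ee_pos'],o['force'])
m=np.mean([q['color'].astype(float) for q in f],0).astype(np.uint8)
c=cv2.resize(m[175:229,245:317,::-1],(800,600),interpolation=2);cv2.imwrite('pics/z.png',(255*(c/255.)**.6).astype(np.uint8))
```

```text
[ 0.54749768 -0.01502043  0.16453808] [-0.10987569  0.76157304 -0.05855428]
```

View pics/z.png

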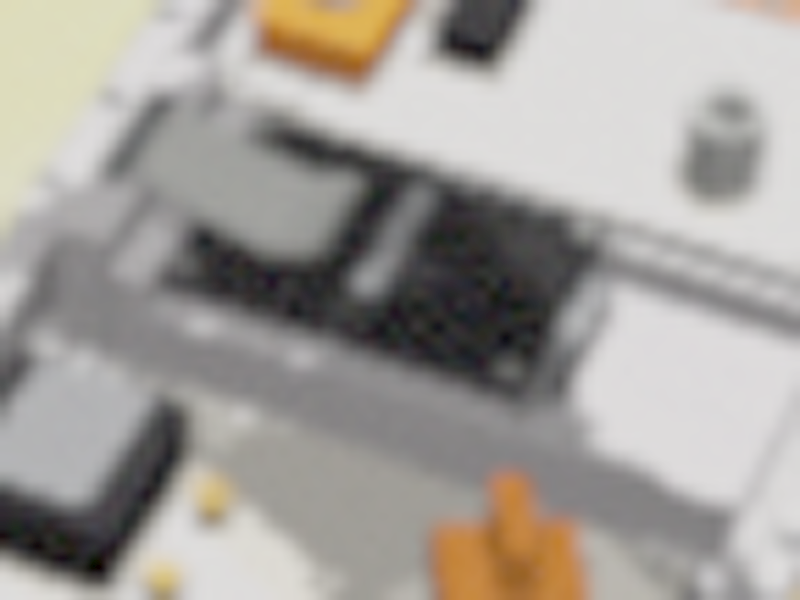

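The leaf strip, at about (270,190), lies over the nose up to near the ridge at (395,240). The unit is down and home, and the plug at (510,540) and socket at (722,145) are where they were.

```bash
python3 -c "
from bench import manip
print(manip.sign_off())"
```

```text
the job is handed in; nothing more can be done
None
```

I pressed the control unit down, slid it home under the leaf against the stop and let go. The final picture shows it seated and the plug and socket unmoved. I handed the job in, but no verdict came back.

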